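# Kit the syringe pump's shadow-cut drawer and shut it

## Task

The pump's spanner, L-shaped bracket and U-shaped syringe fork lie loose on the front of the open accessory drawer. Without lifting them off the insert, slide each one across it into the cut-out of its own shape until it lies level and flush, then push the drawer fully shut. Leave the other things on the bench where they are.

Things in the scene. Friction and masses are not known exactly. Their poses are not given: they have to be found in the camera images.
- spanner_center (a point): Loose open-ended steel spanner, about 70 g, 100 mm long (y), 30 mm over the jaws (x). Straight handle 15 mm wide from y = -50 to +10 mm; jaws at the +y end, y = 8 to 50 mm, with a slot 14 mm wide and deep. 7 mm thick, lies flat. Point: centre of the outline, 3.5 mm up; z up, x and y as its pocket's when home (turned up to 0.36 rad at the start).
- bracket_center (a point): Loose L-shaped aluminium bracket, about 60 g, 50 mm (x) by 70 mm (y). Long leg: x = -25 to -4, y = -35 to 35 mm. Short leg: x = -4 to 25, y = 14 to 35 mm. 7 mm thick, lies flat. Point: centre of the outline, 3.5 mm up; z up, x and y as its pocket's when home (turned up to 0.36 rad at the start).
- fork_center (a point): Loose U-shaped aluminium syringe fork, about 60 g, 50 mm (x) by 56 mm (y). Web: x = -25 to -6, y = -28 to 28 mm. Two prongs 17 mm wide run from the web's ends to x = 25 mm; slot 22 mm wide, open to +x. 7 mm thick, lies flat. Point: centre of the outline, 3.5 mm up; z up, x and y as its pocket's when home (turned up to 0.36 rad at the start).
- insert (a point): Middle of the near edge (at the front panel) of the level face of the drawer's insert: smooth, rigid dark plastic, 246 mm (x) by 384 mm (y), face 40 mm above the bench. x points the way the drawer shuts, y across it, z up. The loose parts, in any order, lie at x = 0 to 102 mm; the pockets begin at 180 mm; between them a clear lane runs across the whole width.
- spanner_pocket (a point): Cut-out of the spanner (blue floor): where its centre is when fully home, at x = 198.5, y = 123 mm of the insert; axes as the insert's. Spanner's outline plus 2.5 mm all round (no tongue in the jaws), 7 mm deep, so that the part lies flush with the insert's face, 3.5 mm above this point. A knurled knob already fills a fourth, round-knob pocket.
- bracket_pocket (a point): Cut-out of the L-shaped bracket (blue floor): where its centre is when fully home, at x = 208.5, y = 24 mm of the insert; axes as the insert's. Bracket's outline plus 2.5 mm all round, 7 mm deep: the part lies flush, 3.5 mm above this point.
- fork_pocket (a point): Cut-out of the U-shaped fork (blue floor, a tongue of insert standing in the slot): where its centre is when fully home, at x = 208.5, y = -59 mm of the insert; axes as the insert's. Fork's outline plus 2.5 mm all round, 7 mm deep: the part lies flush, 3.5 mm above this point.
- drawer (a joint): Opening of the drawer in m: 0 shut, about 0.25 at the start, end stop 0.27. Stiff: about 8 N to move; stays where it is left. Its side walls rise 8 mm and its front panel 20 mm over the insert's face. It slides into a white steel unit 70 mm high; a syringe pump 130 mm high stands on the unit, 100 mm behind its front edge.
- lip (a point): Middle of the outer edge of the aluminium finger lip on the drawer's front: a bar 140 mm wide (y), 10 mm high, standing 14 mm out from the front panel, its middle 50 mm above the bench (panel top 60 mm). Push it along +x to shut the drawer. Axes as the insert's.
- reagent: Bystander, to be left where it is: amber reagent bottle, 60 mm across, 130 mm tall, standing on the bench left of the drawer. Origin at the centre of its underside.
- flask: Bystander, to be left where it is: conical glass flask, 76 mm across the foot, 108 mm tall, standing on the bench right of the drawer. Origin at the centre of its underside.
- objective: Bystander, to be left where it is: microscope objective, steel, 29 mm across, 52 mm tall, standing on the bench close to the drawer's left side. Origin at the centre of its underside.
- slidebox: Bystander, to be left where it is: grey slide box 85 x 32 x 24 mm lying on the bench close to the drawer's left side. Origin at the centre of its underside.
- vial: Bystander, to be left where it is: glass vial, 27 mm across, 52 mm tall, standing on the bench close to the drawer's right side. Origin at the centre of its underside.
Mind the look-alikes: they are no part of the job. What is shaped like the part that bears bracket_center but yellow is not meant.

How it is judged:
On the way, in this order (a step that is already met when the one before it is completed fails the run):
1. a first part lies home in its own cut-out (((horizontal distance between spanner_center and spanner_pocket below 0.006 m and z of spanner_center in the frame of spanner_pocket below 0.002 m and angle between spanner_center's own z axis and vertical below 0.06 rad and angle between the x axis of spanner_center and the x axis of spanner_pocket, either way round below 0.15 rad) or (horizontal distance between bracket_center and bracket_pocket below 0.006 m and z of bracket_center in the frame of bracket_pocket below 0.002 m and angle between bracket_center's own z axis and vertical below 0.06 rad and angle between the x axis of bracket_center and the x axis of bracket_pocket, either way round below 0.15 rad) or (horizontal distance between fork_center and fork_pocket below 0.006 m and z of fork_center in the frame of fork_pocket below 0.002 m and angle between fork_center's own z axis and vertical below 0.06 rad and angle between the x axis of fork_center and the x axis of fork_pocket, either way round below 0.15 rad))), for 0.2 s.
2. two of the parts lie home in their own cut-outs ((((horizontal distance between spanner_center and spanner_pocket below 0.006 m and z of spanner_center in the frame of spanner_pocket below 0.002 m and angle between spanner_center's own z axis and vertical below 0.06 rad and angle between the x axis of spanner_center and the x axis of spanner_pocket, either way round below 0.15 rad) and (horizontal distance between bracket_center and bracket_pocket below 0.006 m and z of bracket_center in the frame of bracket_pocket below 0.002 m and angle between bracket_center's own z axis and vertical below 0.06 rad and angle between the x axis of bracket_center and the x axis of bracket_pocket, either way round below 0.15 rad)) or ((horizontal distance between spanner_center and spanner_pocket below 0.006 m and z of spanner_center in the frame of spanner_pocket below 0.002 m and angle between spanner_center's own z axis and vertical below 0.06 rad and angle between the x axis of spanner_center and the x axis of spanner_pocket, either way round below 0.15 rad) and (horizontal distance between fork_center and fork_pocket below 0.006 m and z of fork_center in the frame of fork_pocket below 0.002 m and angle between fork_center's own z axis and vertical below 0.06 rad and angle between the x axis of fork_center and the x axis of fork_pocket, either way round below 0.15 rad)) or ((horizontal distance between bracket_center and bracket_pocket below 0.006 m and z of bracket_center in the frame of bracket_pocket below 0.002 m and angle between bracket_center's own z axis and vertical below 0.06 rad and angle between the x axis of bracket_center and the x axis of bracket_pocket, either way round below 0.15 rad) and (horizontal distance between fork_center and fork_pocket below 0.006 m and z of fork_center in the frame of fork_pocket below 0.002 m and angle between fork_center's own z axis and vertical below 0.06 rad and angle between the x axis of fork_center and the x axis of fork_pocket, either way round below 0.15 rad)))), for 0.2 s.
3. all three parts lie home in their own cut-outs (horizontal distance between spanner_center and spanner_pocket below 0.006 m and z of spanner_center in the frame of spanner_pocket below 0.002 m and angle between each of spanner_center, bracket_center, fork_center's own z axis and vertical below 0.06 rad and angle between the x axis of spanner_center and the x axis of spanner_pocket, either way round below 0.15 rad and horizontal distance between bracket_center and bracket_pocket below 0.006 m and z of bracket_center in the frame of bracket_pocket below 0.002 m and angle between the x axis of bracket_center and the x axis of bracket_pocket, either way round below 0.15 rad and horizontal distance between fork_center and fork_pocket below 0.006 m and z of fork_center in the frame of fork_pocket below 0.002 m and angle between the x axis of fork_center and the x axis of fork_pocket, either way round below 0.15 rad), for 0.2 s.
4. the drawer is shut with all three parts home (all of step 3 and value of joint drawer below 0.006 m), for 0.2 s.
At the end, for the whole second after the job is handed in: Spanner, bracket and fork each lie in their own cut-out (centre within 6 mm of the pocket's point, turned less than 0.15 rad and tilted less than 0.06 rad, no more than 2 mm proud of flush), at rest, and the drawer is shut to within 6 mm (all of step 4 and linear speed of each of spanner, bracket, fork below 0.02 m/s and angular speed of each of spanner, bracket, fork below 0.2 rad/s); the robot touches nothing.
It fails at once if a part lifted off the insert (more than 20 mm higher than when it lies on the face) instead of slid (height (world z) of any of spanner_center, bracket_center, fork_center above 0.0635 m).
It fails at once if a part pushed off the insert or tipped over (height (world z) of any of spanner_center, bracket_center, fork_center below 0.028 m or angle between any of spanner_center, bracket_center, fork_center's own z axis and vertical above 0.8 rad).
It fails at once if a bystander pushed more than 30 mm from its place or knocked over (distance of any of reagent, flask, objective, slidebox, vial from where it was at the start of the episode above 0.03 m or angle between any of reagent, flask, objective, slidebox, vial's own z axis and vertical above 0.5 rad).
It also fails if it takes over 72 s, if anything falls off the work surface, if the arm or the gripper's body presses on something with over 40 N, if the wrist force passes 120 N, or if a joint passes its speed limit or range.

## Robot

A 6-joint arm with a two-finger parallel gripper is mounted at the origin on the work surface. World frame = base frame: x ahead of the robot, y to its left, z up, the work surface at z = 0. Lengths are in m, angles in rad, forces in N, time in s.
With the tool pointing down it reaches from about 0.4 to 0.825 m from the base axis. Payload 7 kg.
Tool frame: the origin (TCP) lies at the very end of the fingers, on their centre line; the grasp point (between the pads) lies 19 mm behind it; z points along the fingers, y is the line along which they close (so a half turn about z gives the same grasp; the last joint's range is limited). The gripper opens to 88 mm and grips with 3 to 60 N. Pads are 19 mm wide; open, the fingers measure 130 mm over their backs; the gripper's body (78 mm by 193 mm) begins 47 mm behind the grasp point.
Start: joints at [1.546, 0.359, 0.012, 0, -1.224, -0.288], TCP at [0.208, 0.642, 0.227] pointing down, gripper open.
Joint ranges: [-3.07, 3.07], [-1.43, 2.12], [-1.02, 1.25], [-3.03, 1.67], [-3.05, -0], [-3.03, 3.03]. Speed limits (rad/s): [2.39, 2.39, 3.01, 3.14, 3.14, 3.14].

## Interface

Orientations are given as [roll, pitch, yaw] about the fixed x, y, z axes, in that order (R = Rz(yaw) Ry(pitch) Rx(roll)).
In Python, from station import arm gives the robot as it stands. The module is installed in compiled form; this text tells all that it offers.
- The arm moves only by the shell command python3 -m crank 'ROWS' [FORCE]. ROWS is JSON, a list of rows, each an object of numbers: "dx", "dy", "dz": the shift along the world's x, y, z in m; "twist": the turn about the world's z in degrees; "grip": the opening, from -1 (shut) to 1 (fully open). A call has exactly 5 rows; each row is the pose to reach, as a shift and turn from the pose commanded when the call began; what a row does not reach only later rows make up. A row lasts 1/12 s, in which the tool goes at most 41.7 mm and 7.16 degrees, less where a joint would pass 70% of its speed; a pose out of reach is approached as far as the arm can. A call with a gripper value outside its range is refused whole. The fingers move at their own pace and stop on an object; FORCE is the grip in N (left out, the last holds). Time passes only in rows, so rows that repeat a pose let the fingers close, or fill a call up. It gives the time, the measured TCP pose, the force, the opening and the grip force at its end, in the units of the state.
- arm.get_state(): the state, without advancing time (a new reading comes with each control period).
- arm.grab_frame(name): name is "side" or "top" or "wrist"; returns the picture (420x560x3 uint8, red, green, blue); there is no depth.
- arm.get_calibration(name): a dict with "fx", "fy", "cx", "cy" (pixels), "k1" (the pictures are not rectified: a ray, as slopes to the right and down, at radius r is drawn at 1 + k1 r^2 times it, then the intrinsics apply), "cam_to_world" (4x4, takes a point from camera to world coordinates); the wrist camera has in their place "tool_from_camera" (4x4, takes a point from camera to tool coordinates, whose origin is the TCP and whose axes are the flange's). Camera axes: x right, y down, z forward; pixel columns grow to the right and rows downward; lengths in m; the calibration is good to about 2 mm. A picture is of the moment at which its call begins: read the wrist's pose just before it. get_calibration takes no time and is no camera call.
- arm.job_done(): hands the job in; it is judged then, once.
The state is a dict: "t": time; "q": joint angles; "qd": joint speeds; "joint_efforts": joint torques, N m; "eef_pos": TCP position; "ee_rot": TCP orientation; "force": force on the tool from outside, world axes, zero at the start; "moment": the same for the moment, N m; "width": finger opening in m; "gripper_force": force on a finger pad.
Only numpy, scipy, OpenCV 4.12 (cv2) and the standard library are available. Lean on these libraries where they do the work, as an engineer would, in place of code of your own. Each camera call takes 0.05 s, during which the arm holds its last target. There are 200 camera calls.

## Working session

There is one attempt and no reset: what is moved stays moved. The work goes in short steps, Python scripts to look and compute and a shell command to move; the robot and the scene stay as the last step left them, time stands still between calls to the robot, and variables do not carry over. Pictures are saved under pics/ and viewed, at most 10 in all, crops included, and the job is handed in when it is done.

```bash
mkdir -p pics; cat > h.py <<'E'
import numpy as np, cv2
from station import arm
def cal(n):
    c=arm.get_calibration(n); K=np.array([[c['fx'],0,c['cx']],[0,c['fy'],c['cy']],[0,0,1.]]); D=np.array([c['k1'],0,0,0,0.])
    return c,K,D
def cast(n,px,z,T=None):
    c,K,D=cal(n); T=np.array(c['cam_to_world']) if T is None else T
    u=cv2.undistortPoints(np.float64(px).reshape(-1,1,2),K,D).reshape(-1,2)
    d=np.c_[u,np.ones(len(u))]@T[:3,:3].T; o=T[:3,3]
    return o+d*((z-o[2])/d[:,2])[:,None]
def proj(n,P):
    c,K,D=cal(n); T=np.linalg.inv(np.array(c['cam_to_world']))
    return cv2.projectPoints(np.float64(P).reshape(-1,1,3),cv2.Rodrigues(T[:3,:3])[0],T[:3,3],K,D)[0].reshape(-1,2)
def grab(n,f=None):
    im=cv2.cvtColor(arm.grab_frame(n),cv2.COLOR_RGB2BGR)
    if f: cv2.imwrite('pics/'+f,im)
    return im
E
python3 - <<'E'
from h import *
a=grab('top','top0.png');b=grab('side','side0.png')
cv2.imwrite('pics/both0.png',cv2.resize(np.vstack([a,b]),(450,600)) )
for n in('top','side'):
    c,K,D=cal(n);print(n,K[0],c['k1'],np.round(c['cam_to_world'],3).tolist())
s=arm.get_state();print(s['eef_pos'],s['ee_rot'],s['force'],s['width'],s['t'])
E
```

```text
top [449.05985716   0.         281.40208794] -0.06000482737346933 [[0.006, -0.988, 0.155, 0.338], [-1.0, -0.005, 0.003, 0.007], [-0.002, -0.155, -0.988, 1.266], [0.0, 0.0, 0.0, 1.0]]
side [506.79919892   0.         285.08025144] -0.1430753445041874 [[-0.996, -0.022, 0.086, 0.421], [-0.085, 0.52, -0.85, 1.188], [-0.026, -0.854, -0.52, 0.79], [0.0, 0.0, 0.0, 1.0]]
[0.20763721 0.64182412 0.22572246] [ 3.14010343e+00 -1.82566844e-04 -3.12967649e-01] [ 0.74091003 -0.13063829  0.37649118] 0.08818095244168447 0.1
```

View pics/top0.png

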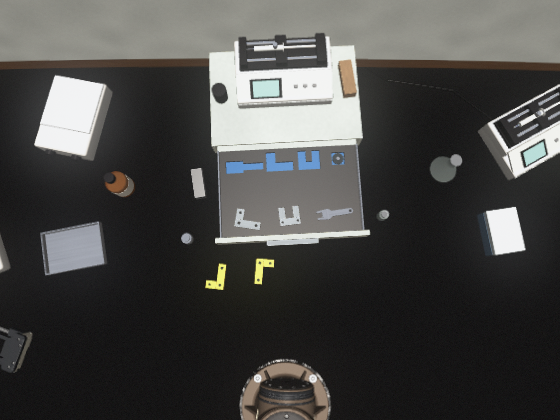

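View pics/side0.png

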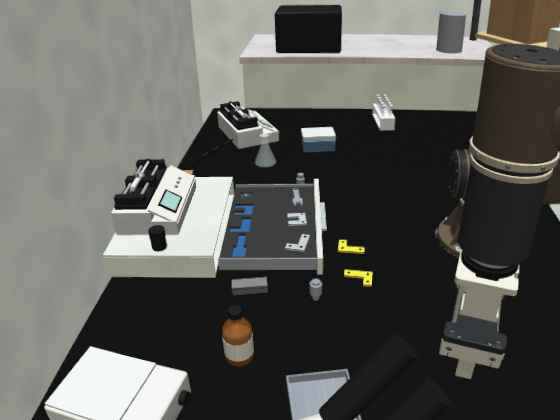

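Top view: grey L bracket at (246,219), grey U fork at (289,215), spanner at (335,213). The blue pockets are the spanner's at (244,167), the bracket's at (279,162) and the fork's at (309,160), with the knob at (338,158). Two L-shapes match bracket_center: yellow ones on the bench at (216,277)/(263,270), and the grey one on the insert. The grey one is meant, because yellow is excluded. I'll confirm in an enlarged crop and triangulate.

```bash
cat > m.py <<'E'
from h import *
def comps(im,lo,hi,amin,roi=None):
    hsv=cv2.cvtColor(im,cv2.COLOR_BGR2HSV);m=cv2.inRange(hsv,lo,hi)
    if roi is not None:
        k=np.zeros_like(m);cv2.fillPoly(k,[np.int32(roi)],255);m&=k
    n,l,s,c=cv2.connectedComponentsWithStats(m,connectivity=8)
    return [(c[i],s[i],l==i) for i in range(1,n) if s[i,4]>=amin]
E
python3 - <<'E'
from m import *
T=cv2.imread('pics/top0.png');S=cv2.imread('pics/side0.png')
R=dict(top=[(222,190),(360,190),(360,231),(222,231)],side=[(275,187),(314,187),(316,262),(270,262)])
cs={}
for n,im in(('top',T),('side',S)):
    bl=comps(im,(95,120,80),(125,255,255),15)
    gr=comps(im,(0,0,110),(180,60,255),15,R[n])
    cs[n]=(bl,gr)
    for lab,q,z in(('blue',bl,.033),('grey',gr,.047)):
        for c,s,_ in q: print(n,lab,c.round(1),s[4],cast(n,c,z).round(4)[0])
# triangulate by order in y (left to right in top = bottom to top in side)
def tri(p,q):
    A=[];
    for n,x in(('top',p),('side',q)):
        o=np.array(cal(n)[0]['cam_to_world'])[:3,3];d=cast(n,x,0)[0]-o;d/=np.linalg.norm(d);A.append((o,d))
    (o1,d1),(o2,d2)=A;st=np.linalg.lstsq(np.c_[d1,-d2],o2-o1,rcond=None)[0]
    return ((o1+d1*st[0]+o2+d2*st[1])/2).round(4),np.linalg.norm(o1+d1*st[0]-o2-d2*st[1]).round(4)
for k in(0,1):
    a=sorted(cs['top'][k],key=lambda t:t[0][0]);b=sorted(cs['side'][k],key=lambda t:-t[0][1])
    for x,y in zip(a,b): print('tri',k,x[0].round(0),y[0].round(0),*tri(x[0],y[0]))
crop=T[140:300,195:380];cv2.imwrite('pics/crop0.png',cv2.resize(crop,None,fx=3.6,fy=3.6,interpolation=cv2.INTER_CUBIC))
print(np.round(arm.get_calibration('wrist')['tool_from_camera'],3).tolist(),cal('wrist')[1][0])
E
```

```text
top blue [308.7 160.7] 294 [ 0.6706 -0.0656  0.033 ]
top blue [276.7 163.8] 281 [0.6612 0.0247 0.033 ]
top blue [240.8 166.7] 299 [0.6523 0.1259 0.033 ]
top grey [290.6 210.7] 5710 [ 0.5252 -0.0146  0.047 ]
top grey [359.8 194.9] 17 [ 0.5702 -0.2057  0.047 ]
side blue [244.4 209.8] 135 [ 0.6671 -0.0657  0.033 ]
side blue [242.4 226.2] 167 [0.6592 0.0224 0.033 ]
side blue [239.5 247.1] 225 [0.6511 0.1231 0.033 ]
side grey [314.  194.5] 16 [ 0.4668 -0.1399  0.047 ]
side grey [296.6 196.9] 108 [ 0.518  -0.1231  0.047 ]
side grey [315.  215.5] 20 [ 0.4596 -0.0199  0.047 ]
side grey [297.  218.6] 201 [ 0.5088 -0.0016  0.047 ]
side grey [298.7 243.5] 214 [0.4965 0.1191 0.047 ]
side grey [292.5 258. ] 48 [0.5079 0.1825 0.047 ]
tri 0 [241. 167.] [239. 247.] [0.6511 0.1257 0.035 ] 0.0013
tri 0 [277. 164.] [242. 226.] [0.6597 0.0246 0.0347] 0.002
tri 0 [309. 161.] [244. 210.] [ 0.6687 -0.0657  0.0335] 0.0034
tri 1 [291. 211.] [293. 258.] [ 0.5362 -0.0169 -0.0984] 0.0225
tri 1 [360. 195.] [299. 244.] [ 0.5681 -0.2428 -0.193 ] 0.0945
[[-0.0, -0.952, -0.307, 0.084], [1.0, -0.0, 0.001, 0.0], [-0.001, -0.307, 0.952, -0.159], [0.0, 0.0, 0.0, 1.0]] [335.93890844   0.         279.88003266]
```

View pics/crop0.png

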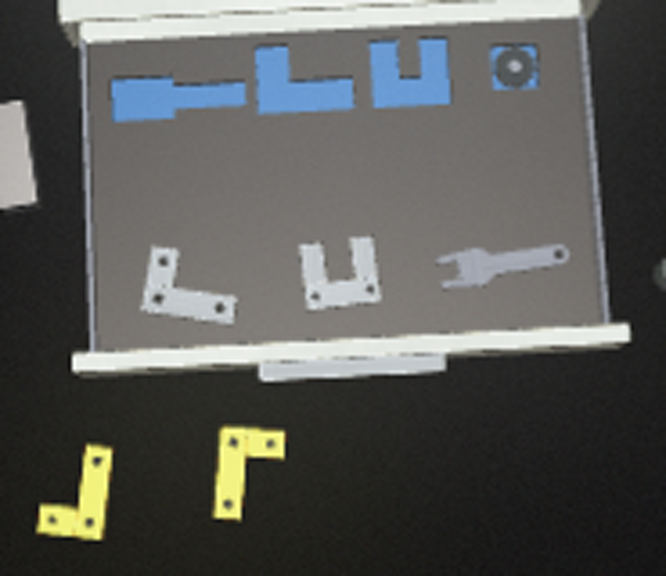

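The crop confirms that the grey bracket, fork and spanner lie on the insert in that order from left to right, with the yellow Ls out on the bench as look-alikes. The spanner jaws point left (+y), so nothing needs turning round. Next I'll bring the wrist camera over the drawer.

```bash
R='[{"dx":0.02,"dy":-0.036,"dz":0.002,"twist":1.2},{"dx":0.04,"dy":-0.072,"dz":0.004,"twist":2.4},{"dx":0.06,"dy":-0.108,"dz":0.006,"twist":3.6},{"dx":0.08,"dy":-0.144,"dz":0.008,"twist":4.8},{"dx":0.1,"dy":-0.18,"dz":0.01,"twist":6}]'
python3 -m crank '[{"dx":0.02,"dy":-0.036,"dz":0.002,"twist":1.2},{"dx":0.04,"dy":-0.072,"dz":0.004,"twist":2.4},{"dx":0.06,"dy":-0.108,"dz":0.006,"twist":3.6},{"dx":0.08,"dy":-0.144,"dz":0.008,"twist":4.8},{"dx":0.1,"dy":-0.18,"dz":0.01,"twist":6}]'
python3 -m crank '[{"dx":0.02,"dy":-0.036,"dz":0.002,"twist":1.2},{"dx":0.04,"dy":-0.072,"dz":0.004,"twist":2.4},{"dx":0.06,"dy":-0.108,"dz":0.006,"twist":3.6},{"dx":0.08,"dy":-0.144,"dz":0.008,"twist":4.8},{"dx":0.1,"dy":-0.18,"dz":0.01,"twist":6}]'
python3 -m crank '[{"dx":0.02,"dy":-0.036,"dz":0.002,"twist":1.2},{"dx":0.04,"dy":-0.072,"dz":0.004,"twist":2.4},{"dx":0.06,"dy":-0.108,"dz":0.006,"twist":3.6},{"dx":0.08,"dy":-0.144,"dz":0.008,"twist":4.8},{"dx":0.1,"dy":-0.18,"dz":0.01,"twist":6}]'
python3 -m crank '[{"dx":0.02,"dy":-0.03},{"dx":0.03,"dy":-0.06},{"dx":0.04,"dy":-0.09},{"dx":0.05,"dy":-0.1},{"dx":0.05,"dy":-0.1}]'
```

```text
invalid input at $[0]: expected keys dx, dy, dz, twist, grip
invalid input at $[0]: expected keys dx, dy, dz, twist, grip
invalid input at $[0]: expected keys dx, dy, dz, twist, grip
invalid input at $[0]: expected keys dx, dy, dz, twist, grip
```

```bash
python3 -m crank '[{"dx":0.02,"dy":-0.036,"dz":0.002,"twist":1.2,"grip":1},{"dx":0.04,"dy":-0.072,"dz":0.004,"twist":2.4,"grip":1},{"dx":0.06,"dy":-0.108,"dz":0.006,"twist":3.6,"grip":1},{"dx":0.08,"dy":-0.144,"dz":0.008,"twist":4.8,"grip":1},{"dx":0.1,"dy":-0.18,"dz":0.01,"twist":6,"grip":1}]'
python3 -m crank '[{"dx":0.02,"dy":-0.036,"dz":0.002,"twist":1.2,"grip":1},{"dx":0.04,"dy":-0.072,"dz":0.004,"twist":2.4,"grip":1},{"dx":0.06,"dy":-0.108,"dz":0.006,"twist":3.6,"grip":1},{"dx":0.08,"dy":-0.144,"dz":0.008,"twist":4.8,"grip":1},{"dx":0.1,"dy":-0.18,"dz":0.01,"twist":6,"grip":1}]'
python3 -m crank '[{"dx":0.02,"dy":-0.036,"dz":0.002,"twist":1.2,"grip":1},{"dx":0.04,"dy":-0.072,"dz":0.004,"twist":2.4,"grip":1},{"dx":0.06,"dy":-0.108,"dz":0.006,"twist":3.6,"grip":1},{"dx":0.08,"dy":-0.144,"dz":0.008,"twist":4.8,"grip":1},{"dx":0.1,"dy":-0.18,"dz":0.01,"twist":6,"grip":1}]'
python3 -m crank '[{"dx":0.02,"dy":-0.03,"dz":0,"twist":0,"grip":1},{"dx":0.03,"dy":-0.06,"dz":0,"twist":0,"grip":1},{"dx":0.05,"dy":-0.09,"dz":0,"twist":0,"grip":1},{"dx":0.05,"dy":-0.1,"dz":0,"twist":0,"grip":1},{"dx":0.05,"dy":-0.1,"dz":0,"twist":0,"grip":1}]'
python3 - <<'E'
from h import *
s=arm.get_state();print(s['eef_pos'],s['ee_rot'],s['t'])
grab('wrist','w0.png');np.save('w0.npy',np.r_[s['eef_pos'],s['ee_rot']])
E
```

```text
t: 0.52
eef_pos: [0.3081, 0.4602, 0.2362]
ee_rot: [3.141, 0.0, -0.207]
force: [1.0, -0.9, 0.2]
width: 0.0877
gripper_force: 0.0
t: 0.93
eef_pos: [0.408, 0.2802, 0.2466]
ee_rot: [-3.142, 0.0, -0.102]
force: [1.1, 0.4, 0.1]
width: 0.0881
gripper_force: 0.0
t: 1.35
eef_pos: [0.508, 0.1002, 0.2567]
ee_rot: [-3.141, 0.0, 0.003]
force: [1.2, 1.3, -0.5]
width: 0.0878
gripper_force: 0.0
t: 1.77
eef_pos: [0.5578, -0.0003, 0.2557]
ee_rot: [3.141, 0.002, -0.002]
force: [-0.8, -0.0, -0.1]
width: 0.0875
gripper_force: 0.0
[ 5.57837369e-01 -2.67906720e-04  2.55663154e-01] [ 3.14091513e+00  1.72830388e-03 -2.17012627e-03] 1.7667
```

View pics/w0.png

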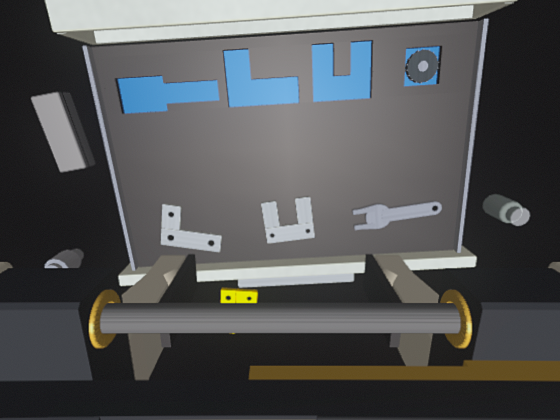

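The wrist view shows the spanner, bracket and fork pockets at (168,93), (258,82) and (343,73). The parts are the bracket at (188,229), the fork at (288,220) and the spanner at (398,213). I'll take a second view 60 mm nearer and triangulate corners for heights and poses.

```bash
python3 -m crank '[{"dx":-0.03,"dy":0,"dz":0,"twist":0,"grip":1},{"dx":-0.06,"dy":0,"dz":0,"twist":0,"grip":1},{"dx":-0.06,"dy":0,"dz":0,"twist":0,"grip":1},{"dx":-0.06,"dy":0,"dz":0,"twist":0,"grip":1},{"dx":-0.06,"dy":0,"dz":0,"twist":0,"grip":1}]' | grep eef
cat >> m.py <<'E'
from scipy.spatial.transform import Rotation as Ro
def wT(p):
    T=np.eye(4);T[:3,:3]=Ro.from_euler('xyz',p[3:]).as_matrix();T[:3,3]=p[:3]
    return T@np.array(arm.get_calibration('wrist')['tool_from_camera'])
def wgrab(k):
    s=arm.get_state();p=np.r_[s['eef_pos'],s['ee_rot']];im=grab('wrist',k+'.png');np.save(k+'.npy',p);return im,wT(p),p
def ptri(P,T): # rays from several wrist views
    A=np.zeros((3,3));b=np.zeros(3)
    for p,t in zip(P,T):
        o=t[:3,3];d=cast('wrist',p,0,t)[0]-o;d/=np.linalg.norm(d);M=np.eye(3)-np.outer(d,d);A+=M;b+=M@o
    return np.linalg.solve(A,b)
def blues(im): 
    q=comps(im,(95,120,80),(125,255,255),800); q=[c for c in q if c[1][2]*c[1][3]>1.0*c[1][4] and c[0][1]<260]; return sorted(q,key=lambda t:t[0][0])
def greys(im,lo=120,reg=None):
    q=comps(im,(0,0,lo),(180,60,255),300,reg); return sorted([c for c in q if c[1][4]<4000],key=lambda t:t[0][0])
def cont(m): return max(cv2.findContours(m.astype(np.uint8),cv2.RETR_EXTERNAL,cv2.CHAIN_APPROX_NONE)[0],key=cv2.contourArea).reshape(-1,2).astype(float)
E
python3 - <<'E'
from m import *
wgrab('w1')
for k in('w0','w1'):
    im=cv2.imread(f'pics/{k}.png');T=wT(np.load(k+'.npy'));print(k,T[:3,3].round(3))
    for c,s,m in blues(im): print(' blue',c.round(1),s[:5],cast('wrist',c,.033,T)[0].round(4))
    y0=120;y1=262 if k=='w0' else 300
    for c,s,m in greys(im,120,[(110,y0),(460,y0),(460,y1),(110,y1)]):
        ap=cv2.approxPolyDP(cont(m).astype(np.int32),2.5,True).reshape(-1,2)
        print(' grey',c.round(1),s[:5],cast('wrist',c,.047,T)[0].round(4),ap.tolist())
E
```

```text
eef_pos: [0.4977, 0.0031, 0.2571]
w0 [ 0.642 -0.001  0.414]
 blue [161.6  92.9] [ 117   76  102   37 2617] [0.6514 0.1249 0.033 ]
 blue [254.8  83.2] [ 223   49   76   57 2514] [0.661  0.0253 0.033 ]
 blue [342.   72.9] [ 312   41   60   60 2686] [ 0.6709 -0.0665  0.033 ]
 grey [120.4 209.8] [110 153  24 110 408] [0.5251 0.1813 0.047 ] [[110, 153], [112, 181], [130, 262], [133, 262]]
 grey [184.5 232.5] [ 161  204   61   49 1442] [0.4969 0.1108 0.047 ] [[162, 204], [161, 244], [220, 250], [221, 235], [180, 230], [180, 206]]
 grey [316.4 259.9] [233 255 132   8 524] [ 0.461  -0.0449  0.047 ] [[364, 255], [233, 262], [364, 262]]
 grey [393.5 213.9] [ 353  201   89   30 1333] [ 0.5193 -0.1317  0.047 ] [[441, 205], [435, 201], [395, 208], [376, 204], [353, 210], [353, 214], [365, 212], [367, 222], [355, 225], [354, 229], [380, 228], [392, 220], [436, 214]]
 grey [433.3 255.2] [384 221  77  42 736] [ 0.4669 -0.1846  0.047 ] [[460, 221], [456, 253], [453, 250], [384, 254], [399, 254], [404, 262], [460, 262]]
w1 [0.582 0.003 0.416]
 blue [159.7  29.2] [ 113   10  107   41 3017] [0.6521 0.1249 0.033 ]
 blue [258.5  23.2] [ 227    0   77   45 2223] [0.658  0.0246 0.033 ]
 blue [348.8  19.4] [ 319    0   62   39 2052] [ 0.6616 -0.0665  0.033 ]
 grey [155.2 279.5] [ 122  255   63   46 1470] [0.3742 0.1556 0.047 ] [[184, 255], [160, 256], [149, 272], [122, 294], [123, 300], [158, 300]]
 grey [404.8 279.6] [ 376  255   63   46 1478] [ 0.3749 -0.1516  0.047 ] [[376, 255], [402, 300], [437, 300], [438, 295], [413, 274], [399, 256]]
```

```bash
python3 - <<'E'
from m import *
for k in('w0','w1'):
    im=cv2.imread(f'pics/{k}.png');T=wT(np.load(k+'.npy'))
    reg=[(150,125),(440,125),(445,250),(150,253)] if k=='w0' else [(130,70),(470,70),(470,196),(130,196)]
    hsv=cv2.cvtColor(im,cv2.COLOR_BGR2HSV);print(k,'insert',hsv[130:180:20,300].tolist() if k=='w0' else hsv[80:120:15,300].tolist())
    for lo in(105,135,160):
      for c,s,m in [q for q in comps(im,(0,0,lo),(180,70,255),300,reg)]:
        ap=cv2.approxPolyDP(cont(m).astype(np.int32),2.0,True).reshape(-1,2)
        print(lo,c.round(1),s[:5],cast('wrist',c,.047,T)[0].round(4),ap.tolist(), np.percentile(hsv[...,2][m],[5,50,95]))
E
```

```text
w0 insert [[0, 7, 139], [10, 11, 137], [0, 8, 131]]
105 [297.1 176.7] [  154   125   288   128 25576] [ 0.5632 -0.0202  0.047 ] [[154, 130], [161, 139], [157, 141], [162, 145], [159, 148], [162, 150], [160, 153], [165, 156], [166, 162], [173, 170], [177, 171], [177, 175], [183, 180], [181, 183], [184, 185], [181, 186], [184, 185], [192, 199], [197, 201], [197, 207], [201, 203], [200, 206], [207, 214], [212, 214], [213, 219], [215, 216], [220, 219], [220, 223], [224, 221], [228, 224], [224, 226], [232, 225], [235, 231], [241, 230], [249, 236], [252, 233], [252, 237], [264, 239], [264, 232], [267, 243], [283, 242], [277, 246], [287, 250], [288, 248], [290, 252], [309, 250], [310, 247], [318, 247], [326, 242], [329, 244], [326, 245], [331, 242], [332, 244], [332, 239], [337, 241], [344, 233], [347, 235], [346, 231], [349, 234], [352, 230], [348, 230], [352, 223], [362, 221], [364, 213], [366, 223], [355, 225], [354, 230], [381, 228], [393, 220], [433, 215], [441, 210], [441, 204], [436, 201], [392, 208], [386, 205], [390, 204], [391, 200], [395, 201], [405, 190], [404, 182], [414, 170],
[... 3172 characters left out ...]
, 180], [339, 178], [352, 163], [350, 161], [355, 158], [356, 160], [353, 157], [355, 154], [357, 156], [355, 152], [363, 136], [362, 132], [365, 133], [364, 122], [367, 121], [362, 117], [363, 85], [356, 79], [354, 72]] [160. 170. 240.]
160 [401.7 162.8] [ 359  149   94   32 1532] [ 0.5192 -0.1315  0.047 ] [[452, 154], [445, 149], [398, 157], [393, 153], [384, 152], [360, 158], [359, 163], [374, 162], [374, 173], [362, 175], [361, 180], [386, 179], [399, 170], [446, 163]] [175. 220. 224.]
160 [180.5 180. ] [ 158  151   64   46 1449] [0.4993 0.1136 0.047 ] [[160, 151], [159, 195], [209, 196], [209, 190], [214, 192], [213, 196], [221, 195], [220, 185], [180, 180], [179, 154]] [188. 238. 244.]
```

View pics/w1.png

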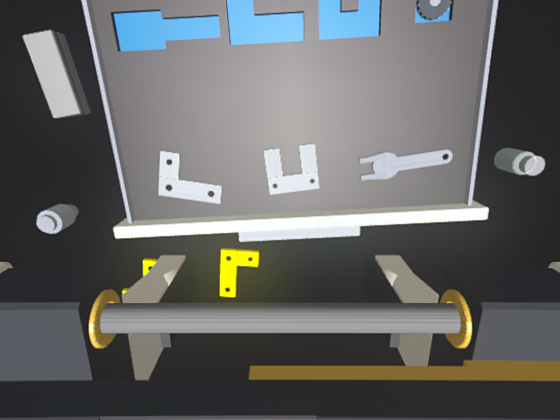

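```bash
cat >> m.py <<'E'
def rect(P):  # world pts -> centre, (len x-ish, len y-ish), yaw
    (c,(w,h),a)=cv2.minAreaRect((P[:,:2]*1000).astype(np.float32));a%=180
    if a>135:a-=180
    elif a>45:a-=90;w,h=h,w
    return np.array(c)/1000,(round(w,1),round(h,1)),np.radians(a)
E
python3 - <<'E'
from m import *
I={k:cv2.imread(f'pics/{k}.png') for k in('w0','w1')};T={k:wT(np.load(k+'.npy')) for k in I}
# pockets from w0
C=[]
for (c,s,m) in blues(I['w0']):
    px=cont(m);P=cast('wrist',px,.033,T['w0']);ctr,sz,a=rect(P)
    yn=P[np.argmin(abs(P[:,1])),1] if np.all(P[:,1]>0) or np.all(P[:,1]<0) else 0
    ctr=ctr+[0,-.5*.007*yn/.38];C.append(ctr);print('pocket',ctr.round(4),sz,round(a,3))
M=np.array([[.1985,.123],[.2085,.024],[.2085,-.059]]);C=np.array(C)
A=M-M.mean(0);B=C-C.mean(0);psi=np.arctan2((A[:,0]*B[:,1]-A[:,1]*B[:,0]).sum(),(A*B).sum())
Rm=np.array([[np.cos(psi),-np.sin(psi)],[np.sin(psi),np.cos(psi)]]);t=C.mean(0)-Rm@M.mean(0)
print('insert psi',psi,'origin',t,'res mm',((M@Rm.T+t-C)*1000).round(1).tolist());print('targets',(M@Rm.T+t).round(4).tolist())
np.save('insert.npy',np.r_[t,psi])
G={}
for k,lo,reg in(('w0',155,[(150,185),(445,185),(445,240),(260,252),(150,253)]),('w1',195,[(135,130),(470,130),(470,196),(300,206),(135,212)])):
    G[k]=sorted(comps(I[k],(0,0,lo),(180,70,255),300,reg),key=lambda q:q[0][0])
    for c,s,m in G[k]: 
        ctr,sz,a=rect(cast('wrist',cont(m),.047,T[k]));print(k,'part',c.round(1),s[4],ctr.round(4),sz,round(a,3),'insert',((ctr-t)@Rm).round(4))
for a,b in zip(G['w0'],G['w1']): print('tri',ptri([a[0],b[0]],[T['w0'],T['w1']]).round(4))
b1=blues(I['w0'])[0];b2=blues(I['w1'])[0];print('pocket tri',ptri([b1[0],b2[0]],[T['w0'],T['w1']]).round(4))
E
```

```text
pocket [0.6513 0.1168] (35.2, 104.3) 0.053
pocket [0.6676 0.0182] (54.8, 75.1) 0.063
pocket [ 0.6724 -0.0659] (55.1, 60.5) 0.062
insert psi 0.06026105931436143 origin [ 0.46076886 -0.01860024] res mm [[0.2, -0.7], [-0.2, -0.3], [0.0, 0.9]]
targets [[0.6515, 0.1161], [0.6674, 0.0179], [0.6724, -0.0649]]
w0 part [184.6 232.7] 1347 [0.5021 0.1022] (50.5, 70.2) -0.15 insert [0.0485 0.118 ]
w0 part [288.3 221.7] 1501 [ 0.512  -0.0103] (50.5, 56.6) 0.135 insert [0.0516 0.0052]
w0 part [393.7 213.9] 1191 [ 0.5172 -0.1354] (28.3, 100.2) 0.051 insert [ 0.0493 -0.12  ]
w1 part [183.4 182.4] 1535 [0.502  0.1022] (50.6, 70.1) -0.144 insert [0.0485 0.1181]
w1 part [291.9 171.1] 1731 [ 0.5117 -0.0103] (50.5, 56.6) 0.132 insert [0.0514 0.0052]
w1 part [402.1 162.7] 1369 [ 0.5173 -0.1353] (28.1, 99.2) 0.053 insert [ 0.0494 -0.1199]
tri [0.4963 0.111  0.046 ]
tri [ 0.5095 -0.0108  0.0456]
tri [ 0.5194 -0.1318  0.0476]
pocket tri [0.6513 0.1234 0.0375]
```

Poses agree to within 1 mm between the views, sizes match, tops stand at 46–47 mm, and insert yaw is +0.060. I'll start with the fork and hover above it, meanwhile getting the spanner's handle direction.

```bash
python3 - <<'E'
from m import *
im=cv2.imread('pics/w1.png');T=wT(np.load('w1.npy'))
q=comps(im,(0,0,195),(180,70,255),300,[(340,130),(470,130),(470,196),(340,196)])[0]
P=cast('wrist',cont(q[2]),.047,T)[:,:2]
ys,xs=np.nonzero(q[2]);k=(xs>402)&(xs<440);H=cast('wrist',np.c_[xs,ys][k],.047,T)[:,:2]
v=np.linalg.svd(H-H.mean(0))[2][0];v*=np.sign(v[1]);yaw=np.arctan2(-v[0],v[1]);R=np.array([[np.cos(yaw),-np.sin(yaw)],[np.sin(yaw),np.cos(yaw)]])
L=P@R;Lh=(H@R);mn,mx=L.min(0),L.max(0);print('yaw',yaw,'size',mx-mn,'ctr',R@((mn+mx)/2),'handle axis x off',Lh[:,0].mean()-(mn+mx)[0]/2)
print(arm.get_state()['eef_pos'],arm.get_state()['ee_rot'])
E
python3 -m crank '[{"dx":0.005,"dy":-0.004,"dz":-0.03,"twist":2,"grip":0.6},{"dx":0.01,"dy":-0.01,"dz":-0.06,"twist":4,"grip":0.6},{"dx":0.014,"dy":-0.01,"dz":-0.1,"twist":6,"grip":0.6},{"dx":0.014,"dy":-0.01,"dz":-0.135,"twist":7.7,"grip":0.6},{"dx":0.014,"dy":-0.01,"dz":-0.135,"twist":7.7,"grip":0.6}]' 20
python3 -m crank '[{"dx":0,"dy":0,"dz":0,"twist":0,"grip":0.6},{"dx":0,"dy":0,"dz":0,"twist":0,"grip":0.6},{"dx":0,"dy":0,"dz":0,"twist":0,"grip":0.6},{"dx":0,"dy":0,"dz":0,"twist":0,"grip":0.6},{"dx":0,"dy":0,"dz":0,"twist":0,"grip":0.6}]'
```

```text
yaw 0.16257492808117746 size [0.02871146 0.0988889 ] ctr [ 0.51975242 -0.13527489] handle axis x off -5.1018086927479e-05
[0.49805421 0.00299827 0.2568761 ] [-3.14134266e+00 -8.22654647e-04  2.56381001e-03]
t: 2.7
eef_pos: [0.5078, -0.0086, 0.1149]
ee_rot: [3.141, 0.011, 0.135]
force: [-1.7, -0.6, 0.2]
width: 0.0704
gripper_force: 0.0
t: 3.12
eef_pos: [0.5126, -0.0074, 0.1233]
ee_rot: [-3.141, -0.003, 0.136]
force: [0.1, 0.4, 0.7]
width: 0.0702
gripper_force: 0.0
```

```bash
python3 -m crank '[{"dx":0,"dy":-0.003,"dz":-0.02,"twist":0,"grip":0.6},{"dx":0,"dy":-0.003,"dz":-0.04,"twist":0,"grip":0.6},{"dx":0,"dy":-0.003,"dz":-0.055,"twist":0,"grip":0.6},{"dx":0,"dy":-0.003,"dz":-0.068,"twist":0,"grip":0.6},{"dx":0,"dy":-0.003,"dz":-0.072,"twist":0,"grip":0.6}]'
python3 -m crank '[{"dx":0,"dy":0,"dz":-0.003,"twist":0,"grip":0.6},{"dx":0,"dy":0,"dz":-0.005,"twist":0,"grip":0.6},{"dx":0,"dy":0,"dz":-0.007,"twist":0,"grip":0.6},{"dx":0,"dy":0,"dz":-0.008,"twist":0,"grip":0.6},{"dx":0,"dy":0,"dz":-0.008,"twist":0,"grip":0.6}]'
```

```text
t: 3.53
eef_pos: [0.511, -0.0109, 0.0486]
ee_rot: [3.142, 0.001, 0.135]
force: [-0.6, 0.1, -0.9]
width: 0.0702
gripper_force: 0.0
t: 3.95
eef_pos: [0.512, -0.0107, 0.0419]
ee_rot: [-3.141, -0.001, 0.136]
force: [-0.5, 0.0, 0.1]
width: 0.07
gripper_force: 0.0
```

```bash
python3 -m crank '[{"dx":0,"dy":0,"dz":0,"twist":0,"grip":0.1},{"dx":0,"dy":0,"dz":0,"twist":0,"grip":0.1},{"dx":0,"dy":0,"dz":0,"twist":0,"grip":0.1},{"dx":0,"dy":0,"dz":0,"twist":0,"grip":0.1},{"dx":0,"dy":0,"dz":0,"twist":0,"grip":0.1}]' 20
```

```text
t: 4.37
eef_pos: [0.5119, -0.0107, 0.0418]
ee_rot: [-3.142, -0.0, 0.136]
force: [-0.3, -0.2, 3.4]
width: 0.0555
gripper_force: 20.0
```

```bash
python3 -m crank '[{"dx":0.015,"dy":0,"dz":0,"twist":0,"grip":0.1},{"dx":0.035,"dy":0,"dz":0,"twist":-1,"grip":0.1},{"dx":0.055,"dy":-0.01,"dz":0,"twist":-2,"grip":0.1},{"dx":0.075,"dy":-0.025,"dz":0,"twist":-3,"grip":0.1},{"dx":0.09,"dy":-0.04,"dz":0,"twist":-4.3,"grip":0.1}]'
python3 -m crank '[{"dx":0.015,"dy":-0.006,"dz":0,"twist":0,"grip":0.1},{"dx":0.035,"dy":-0.012,"dz":0,"twist":0,"grip":0.1},{"dx":0.055,"dy":-0.014,"dz":0,"twist":0,"grip":0.1},{"dx":0.065,"dy":-0.014,"dz":0,"twist":0,"grip":0.1},{"dx":0.07,"dy":-0.014,"dz":0,"twist":0,"grip":0.1}]'
python3 -m crank '[{"dx":0,"dy":0,"dz":0,"twist":0,"grip":0.1},{"dx":0,"dy":0,"dz":0,"twist":0,"grip":0.1},{"dx":0,"dy":0,"dz":0,"twist":0,"grip":0.1},{"dx":0,"dy":0,"dz":0,"twist":0,"grip":0.1},{"dx":0,"dy":0,"dz":0,"twist":0,"grip":0.1}]'
```

```text
t: 4.78
eef_pos: [0.6036, -0.0509, 0.0418]
ee_rot: [3.141, -0.001, 0.061]
force: [-0.5, 0.9, 4.9]
width: 0.0556
gripper_force: 20.0
t: 5.2
eef_pos: [0.6728, -0.065, 0.0411]
ee_rot: [3.142, 0.0, 0.06]
force: [0.5, -0.2, -0.6]
width: 0.056
gripper_force: 20.0
t: 5.62
eef_pos: [0.6712, -0.0645, 0.0418]
ee_rot: [-3.142, 0.0, 0.061]
force: [0.1, 0.0, -0.5]
width: 0.0554
gripper_force: 20.0
```

```bash
python3 -m crank '[{"dx":0.001,"dy":0,"dz":0,"twist":0,"grip":0.1},{"dx":0.001,"dy":0,"dz":0,"twist":0,"grip":0.1},{"dx":0.001,"dy":0,"dz":0,"twist":0,"grip":0.42},{"dx":0.001,"dy":0,"dz":0,"twist":0,"grip":0.42},{"dx":0.001,"dy":0,"dz":0,"twist":0,"grip":0.42}]'
python3 -m crank '[{"dx":0,"dy":0,"dz":0,"twist":0,"grip":0.42},{"dx":0,"dy":0,"dz":0.03,"twist":0,"grip":0.42},{"dx":-0.01,"dy":0,"dz":0.06,"twist":0,"grip":0.42},{"dx":-0.03,"dy":0,"dz":0.1,"twist":0,"grip":0.42},{"dx":-0.06,"dy":0.02,"dz":0.14,"twist":0,"grip":0.42}]'
python3 -m crank '[{"dx":-0.02,"dy":0.02,"dz":0.03,"twist":0,"grip":0.42},{"dx":-0.05,"dy":0.04,"dz":0.06,"twist":0,"grip":0.42},{"dx":-0.05,"dy":0.04,"dz":0.06,"twist":0,"grip":0.42},{"dx":-0.05,"dy":0.04,"dz":0.06,"twist":0,"grip":0.42},{"dx":-0.05,"dy":0.04,"dz":0.06,"twist":0,"grip":0.42}]'
python3 - <<'E'
from m import *
im,T,p=wgrab('w2');print(p.round(4))
cv2.imwrite('pics/w2c.png',cv2.resize(im[0:260,60:520],None,fx=1.7,fy=1.7,interpolation=cv2.INTER_CUBIC))
E
```

```text
t: 6.03
eef_pos: [0.6728, -0.0648, 0.0416]
ee_rot: [3.142, -0.0, 0.061]
force: [-0.9, -0.3, 0.5]
width: 0.0619
gripper_force: 0.0
t: 6.45
eef_pos: [0.6212, -0.0516, 0.1716]
ee_rot: [3.141, 0.0, 0.059]
force: [0.9, 1.4, 1.0]
width: 0.0621
gripper_force: 0.0
t: 6.87
eef_pos: [0.571, -0.0098, 0.2306]
ee_rot: [-3.141, -0.001, 0.061]
force: [0.3, -0.1, -0.2]
width: 0.0625
gripper_force: 0.0
[ 5.7100e-01 -9.8000e-03  2.3060e-01 -3.1411e+00 -1.2000e-03  6.1500e-02]
```

View pics/w2c.png

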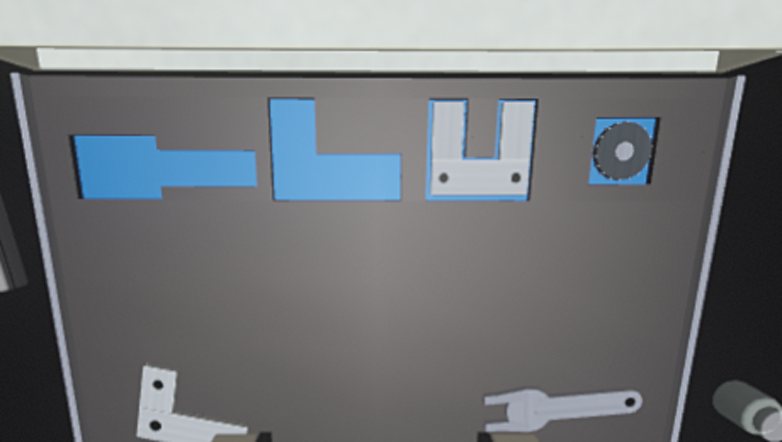

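The fork is seated in its pocket (crop (483,148)), with its +x end against the wall and a thin blue gap at −x, so it is within play. Next is the bracket, gripped by its short leg because the front panel is too close behind the long one.

```bash
python3 -m crank '[{"dx":-0.01,"dy":0.025,"dz":-0.02,"twist":-2,"grip":-0.3},{"dx":-0.02,"dy":0.055,"dz":-0.04,"twist":-4,"grip":-0.3},{"dx":-0.03,"dy":0.085,"dz":-0.06,"twist":-7,"grip":-0.3},{"dx":-0.04,"dy":0.112,"dz":-0.08,"twist":-10,"grip":-0.3},{"dx":-0.053,"dy":0.134,"dz":-0.1,"twist":-12,"grip":-0.3}]'
python3 -m crank '[{"dx":0,"dy":0,"dz":-0.03,"twist":0,"grip":-0.3},{"dx":0,"dy":0,"dz":-0.05,"twist":0,"grip":-0.3},{"dx":0,"dy":0,"dz":-0.06,"twist":0,"grip":-0.3},{"dx":0,"dy":0,"dz":-0.06,"twist":0,"grip":-0.3},{"dx":0,"dy":0,"dz":-0.06,"twist":0,"grip":-0.3}]'
```

```text
t: 7.33
eef_pos: [0.5178, 0.1246, 0.1275]
ee_rot: [3.14, 0.002, -0.152]
force: [0.9, 0.8, -0.6]
width: 0.0348
gripper_force: 0.0
t: 7.75
eef_pos: [0.5183, 0.1232, 0.0695]
ee_rot: [3.14, 0.002, -0.149]
force: [-0.5, -0.2, 0.6]
width: 0.0306
gripper_force: 0.0
```

```bash
python3 -m crank '[{"dx":0,"dy":0.001,"dz":-0.01,"twist":0,"grip":-0.3},{"dx":0,"dy":0.001,"dz":-0.018,"twist":0,"grip":-0.3},{"dx":0,"dy":0.001,"dz":-0.024,"twist":0,"grip":-0.3},{"dx":0,"dy":0.001,"dz":-0.028,"twist":0,"grip":-0.3},{"dx":0,"dy":0.001,"dz":-0.028,"twist":0,"grip":-0.3}]'
python3 -m crank '[{"dx":0,"dy":0,"dz":0,"twist":0,"grip":-0.3},{"dx":0,"dy":0,"dz":0,"twist":0,"grip":-0.7},{"dx":0,"dy":0,"dz":0,"twist":0,"grip":-0.7},{"dx":0,"dy":0,"dz":0,"twist":0,"grip":-0.7},{"dx":0,"dy":0,"dz":0,"twist":0,"grip":-0.7}]' 20
```

```text
t: 8.17
eef_pos: [0.5176, 0.1246, 0.0415]
ee_rot: [3.141, 0.001, -0.149]
force: [0.2, 0.4, -0.3]
width: 0.0305
gripper_force: 0.0
t: 8.58
eef_pos: [0.5183, 0.1251, 0.0426]
ee_rot: [-3.141, -0.001, -0.149]
force: [0.1, 0.5, 2.5]
width: 0.0206
gripper_force: 20.0
```

```bash
python3 -m crank '[{"dx":0.015,"dy":0,"dz":0,"twist":2,"grip":-0.7},{"dx":0.035,"dy":-0.005,"dz":0,"twist":4,"grip":-0.7},{"dx":0.055,"dy":-0.02,"dz":0,"twist":6,"grip":-0.7},{"dx":0.07,"dy":-0.04,"dz":0,"twist":9,"grip":-0.7},{"dx":0.08,"dy":-0.06,"dz":0,"twist":12,"grip":-0.7}]'
python3 -m crank '[{"dx":0.015,"dy":-0.012,"dz":0,"twist":0,"grip":-0.7},{"dx":0.03,"dy":-0.022,"dz":0,"twist":0,"grip":-0.7},{"dx":0.05,"dy":-0.022,"dz":0,"twist":0,"grip":-0.7},{"dx":0.07,"dy":-0.022,"dz":0,"twist":0,"grip":-0.7},{"dx":0.08,"dy":-0.022,"dz":0,"twist":0,"grip":-0.7}]'
python3 -m crank '[{"dx":0.001,"dy":0,"dz":0,"twist":0,"grip":-0.7},{"dx":0.001,"dy":0,"dz":0,"twist":0,"grip":-0.7},{"dx":0.001,"dy":0,"dz":0,"twist":0,"grip":-0.7},{"dx":0.001,"dy":0,"dz":0,"twist":0,"grip":-0.7},{"dx":0.001,"dy":0,"dz":0,"twist":0,"grip":-0.7}]'
```

```text
t: 9.0
eef_pos: [0.6, 0.0648, 0.0427]
ee_rot: [-3.141, -0.002, 0.064]
force: [-1.1, 1.4, 3.7]
width: 0.021
gripper_force: 20.0
t: 9.42
eef_pos: [0.6801, 0.0425, 0.0424]
ee_rot: [3.142, -0.001, 0.06]
force: [1.0, 1.7, -1.4]
width: 0.0205
gripper_force: 20.0
t: 9.83
eef_pos: [0.6783, 0.0432, 0.0425]
ee_rot: [-3.141, 0.0, 0.061]
force: [-0.3, -0.2, -0.6]
width: 0.0206
gripper_force: 20.0
```

```bash
python3 -m crank '[{"dx":0,"dy":0,"dz":0,"twist":0,"grip":-0.4},{"dx":0,"dy":0,"dz":0,"twist":0,"grip":-0.4},{"dx":0,"dy":0,"dz":0,"twist":0,"grip":-0.4},{"dx":0,"dy":0,"dz":0,"twist":0,"grip":-0.4},{"dx":0,"dy":0,"dz":0,"twist":0,"grip":-0.4}]'
python3 -m crank '[{"dx":0,"dy":0,"dz":0.02,"twist":0,"grip":-0.4},{"dx":0,"dy":0,"dz":0.05,"twist":0,"grip":-0.4},{"dx":-0.01,"dy":0,"dz":0.08,"twist":0,"grip":-0.4},{"dx":-0.03,"dy":-0.02,"dz":0.11,"twist":0,"grip":-0.4},{"dx":-0.05,"dy":-0.03,"dz":0.14,"twist":0,"grip":-0.4}]'
python3 -m crank '[{"dx":-0.02,"dy":-0.01,"dz":0.03,"twist":0,"grip":-0.4},{"dx":-0.05,"dy":-0.02,"dz":0.05,"twist":0,"grip":-0.4},{"dx":-0.05,"dy":-0.02,"dz":0.05,"twist":0,"grip":-0.4},{"dx":-0.05,"dy":-0.02,"dz":0.05,"twist":0,"grip":-0.4},{"dx":-0.05,"dy":-0.02,"dz":0.05,"twist":0,"grip":-0.4}]' | tail -6
python3 - <<'E'
from m import *
im,T,p=wgrab('w3');print(p.round(4))
cv2.imwrite('pics/w3c.png',cv2.resize(im[0:260,60:520],None,fx=1.7,fy=1.7,interpolation=cv2.INTER_CUBIC))
E
```

```text
t: 10.25
eef_pos: [0.679, 0.043, 0.0423]
ee_rot: [-3.142, -0.0, 0.061]
force: [-0.2, -0.4, -0.4]
width: 0.0262
gripper_force: 0.0
t: 10.67
eef_pos: [0.6284, 0.0122, 0.183]
ee_rot: [3.141, 0.001, 0.061]
force: [0.9, -0.5, 0.7]
width: 0.026
gripper_force: 0.0
t: 11.08
eef_pos: [0.579, -0.007, 0.2325]
ee_rot: [-3.141, -0.001, 0.061]
force: [0.1, 0.7, -0.7]
width: 0.0263
gripper_force: 0.0
[ 5.7900e-01 -7.0000e-03  2.3250e-01 -3.1411e+00 -8.0000e-04  6.0500e-02]
```

View pics/w3c.png

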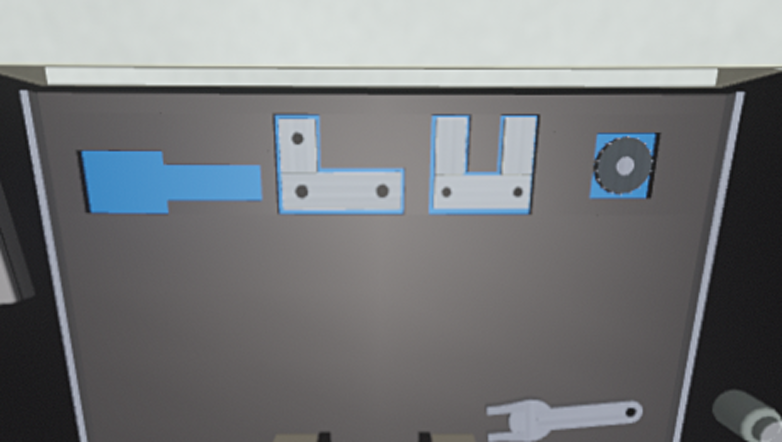

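The bracket is seated with an even blue gap all round (crop (340,165)), the fork is still home, and the spanner lies where it was measured. Now the spanner.

```bash
python3 -m crank '[{"dx":-0.01,"dy":-0.03,"dz":0,"twist":-5.6,"grip":-0.45},{"dx":-0.02,"dy":-0.05,"dz":0,"twist":-11.2,"grip":-0.45},{"dx":-0.03,"dy":-0.08,"dz":0,"twist":-16.8,"grip":-0.45},{"dx":-0.04,"dy":-0.11,"dz":0,"twist":-22.4,"grip":-0.45},{"dx":-0.057,"dy":-0.14,"dz":0,"twist":-28,"grip":-0.45}]' | grep e_
python3 -m crank '[{"dx":0,"dy":0,"dz":-0.02,"twist":-5.6,"grip":-0.45},{"dx":0,"dy":0,"dz":-0.04,"twist":-11.2,"grip":-0.45},{"dx":0,"dy":0,"dz":-0.06,"twist":-16.8,"grip":-0.45},{"dx":0,"dy":0,"dz":-0.07,"twist":-22.4,"grip":-0.45},{"dx":0,"dy":0,"dz":-0.08,"twist":-28,"grip":-0.45}]' | grep e_
python3 -m crank '[{"dx":0,"dy":0,"dz":-0.02,"twist":-5.6,"grip":-0.45},{"dx":0,"dy":0,"dz":-0.04,"twist":-11.2,"grip":-0.45},{"dx":0,"dy":0,"dz":-0.06,"twist":-16.8,"grip":-0.45},{"dx":0,"dy":0,"dz":-0.08,"twist":-22.4,"grip":-0.45},{"dx":0,"dy":0,"dz":-0.08,"twist":-28,"grip":-0.45}]'
python3 -m crank '[{"dx":0,"dy":0,"dz":0,"twist":0,"grip":-0.45},{"dx":0,"dy":0,"dz":0,"twist":0,"grip":-0.45},{"dx":0,"dy":0,"dz":0,"twist":0,"grip":-0.45},{"dx":0,"dy":0,"dz":0,"twist":0,"grip":-0.45},{"dx":0,"dy":0,"dz":0,"twist":0,"grip":-0.45}]'
```

```text
ee_rot: [3.14, 0.002, -0.432]
ee_rot: [3.138, 0.002, -0.922]
t: 12.38
eef_pos: [0.5192, -0.1468, 0.0667]
ee_rot: [3.133, 0.002, -1.411]
force: [-0.9, 0.0, 0.2]
width: 0.0242
gripper_force: 0.0
t: 12.8
eef_pos: [0.5224, -0.1471, 0.0727]
ee_rot: [-3.141, -0.0, -1.404]
force: [0.1, 0.5, -0.6]
width: 0.0241
gripper_force: 0.0
```

```bash
python3 -m crank '[{"dx":-0.001,"dy":0,"dz":-0.01,"twist":0,"grip":-0.45},{"dx":-0.001,"dy":0,"dz":-0.02,"twist":0,"grip":-0.45},{"dx":-0.001,"dy":0,"dz":-0.027,"twist":0,"grip":-0.45},{"dx":-0.001,"dy":0,"dz":-0.031,"twist":0,"grip":-0.45},{"dx":-0.001,"dy":0,"dz":-0.031,"twist":0,"grip":-0.45}]'
python3 -m crank '[{"dx":0,"dy":0,"dz":0,"twist":0,"grip":-0.45},{"dx":0,"dy":0,"dz":0,"twist":0,"grip":-0.8},{"dx":0,"dy":0,"dz":0,"twist":0,"grip":-0.8},{"dx":0,"dy":0,"dz":0,"twist":0,"grip":-0.8},{"dx":0,"dy":0,"dz":0,"twist":0,"grip":-0.8}]' 20
```

```text
t: 13.22
eef_pos: [0.5209, -0.1471, 0.0407]
ee_rot: [3.141, -0.0, -1.405]
force: [0.1, -0.1, -0.8]
width: 0.0241
gripper_force: 0.0
t: 13.63
eef_pos: [0.5209, -0.1471, 0.0411]
ee_rot: [3.141, 0.0, -1.405]
force: [0.6, 0.2, 0.0]
width: 0.0146
gripper_force: 20.0
```

```bash
python3 -m crank '[{"dx":0.015,"dy":0,"dz":0.001,"twist":-1,"grip":-0.8},{"dx":0.035,"dy":0,"dz":0.001,"twist":-2,"grip":-0.8},{"dx":0.055,"dy":0.01,"dz":0.001,"twist":-4,"grip":-0.8},{"dx":0.075,"dy":0.03,"dz":0.001,"twist":-5,"grip":-0.8},{"dx":0.08,"dy":0.05,"dz":0.001,"twist":-6.1,"grip":-0.8}]'
python3 -m crank '[{"dx":-0.001,"dy":0.03,"dz":0,"twist":0,"grip":-0.8},{"dx":-0.003,"dy":0.06,"dz":0,"twist":0,"grip":-0.8},{"dx":-0.005,"dy":0.09,"dz":0,"twist":0,"grip":-0.8},{"dx":-0.007,"dy":0.12,"dz":0,"twist":0,"grip":-0.8},{"dx":-0.009,"dy":0.15,"dz":0,"twist":0,"grip":-0.8}]'
python3 -m crank '[{"dx":-0.003,"dy":0.03,"dz":0,"twist":0,"grip":-0.8},{"dx":-0.003,"dy":0.05,"dz":0,"twist":0,"grip":-0.8},{"dx":-0.003,"dy":0.051,"dz":0,"twist":0,"grip":-0.8},{"dx":-0.003,"dy":0.051,"dz":0,"twist":0,"grip":-0.8},{"dx":-0.003,"dy":0.051,"dz":0,"twist":0,"grip":-0.8}]'
```

```text
t: 14.05
eef_pos: [0.6038, -0.0969, 0.0421]
ee_rot: [-3.14, -0.0, -1.514]
force: [1.4, 1.0, -0.8]
width: 0.0145
gripper_force: 20.0
t: 14.47
eef_pos: [0.5916, 0.0543, 0.0421]
ee_rot: [3.141, -0.0, -1.512]
force: [0.9, 0.8, -0.7]
width: 0.0145
gripper_force: 20.0
t: 14.88
eef_pos: [0.5887, 0.1037, 0.042]
ee_rot: [3.141, -0.0, -1.511]
force: [-0.1, -0.0, -0.7]
width: 0.0145
gripper_force: 20.0
```

```bash
python3 -m crank '[{"dx":0.015,"dy":0,"dz":0,"twist":0,"grip":-0.8},{"dx":0.03,"dy":0,"dz":0,"twist":0,"grip":-0.8},{"dx":0.045,"dy":0,"dz":0,"twist":0,"grip":-0.8},{"dx":0.058,"dy":0,"dz":0,"twist":0,"grip":-0.8},{"dx":0.063,"dy":0,"dz":0,"twist":0,"grip":-0.8}]'
python3 -m crank '[{"dx":0,"dy":0,"dz":0,"twist":0,"grip":-0.8},{"dx":0,"dy":0,"dz":0,"twist":0,"grip":-0.8},{"dx":0,"dy":0,"dz":0,"twist":0,"grip":-0.8},{"dx":0,"dy":0,"dz":0,"twist":0,"grip":-0.8},{"dx":0,"dy":0,"dz":0,"twist":0,"grip":-0.8}]'
```

```text
t: 15.3
eef_pos: [0.6535, 0.1025, 0.042]
ee_rot: [-3.141, -0.0, -1.514]
force: [-0.1, -0.0, -0.4]
width: 0.0147
gripper_force: 20.0
t: 15.72
eef_pos: [0.6515, 0.1039, 0.0425]
ee_rot: [3.142, 0.0, -1.512]
force: [0.4, -0.0, -0.2]
width: 0.0145
gripper_force: 20.0
```

```bash
python3 -m crank '[{"dx":0.0005,"dy":0,"dz":0,"twist":0,"grip":-0.5},{"dx":0.0005,"dy":0,"dz":0,"twist":0,"grip":-0.5},{"dx":0.0005,"dy":0,"dz":0,"twist":0,"grip":-0.5},{"dx":0.0005,"dy":0,"dz":0,"twist":0,"grip":-0.5},{"dx":0.0005,"dy":0,"dz":0.01,"twist":0,"grip":-0.5}]'
python3 -m crank '[{"dx":0,"dy":0,"dz":0.02,"twist":0,"grip":-0.5},{"dx":0,"dy":0,"dz":0.05,"twist":0,"grip":-0.5},{"dx":-0.01,"dy":0,"dz":0.08,"twist":6,"grip":-0.5},{"dx":-0.02,"dy":-0.01,"dz":0.11,"twist":12,"grip":-0.5},{"dx":-0.04,"dy":-0.03,"dz":0.14,"twist":18,"grip":-0.5}]' | grep e_
python3 -m crank '[{"dx":-0.01,"dy":-0.02,"dz":0.01,"twist":7,"grip":-1},{"dx":-0.02,"dy":-0.03,"dz":0.02,"twist":14,"grip":-1},{"dx":-0.03,"dy":-0.05,"dz":0.03,"twist":21,"grip":-1},{"dx":-0.03,"dy":-0.07,"dz":0.04,"twist":28,"grip":-1},{"dx":-0.03,"dy":-0.08,"dz":0.04,"twist":35,"grip":-1}]' 20 | grep e_
python3 -m crank '[{"dx":0,"dy":0,"dz":0,"twist":7,"grip":-1},{"dx":0,"dy":0,"dz":0,"twist":14,"grip":-1},{"dx":0,"dy":0,"dz":0,"twist":21,"grip":-1},{"dx":0,"dy":0,"dz":0,"twist":28,"grip":-1},{"dx":0,"dy":0,"dz":0,"twist":35,"grip":-1}]'
python3 - <<'E'
from m import *
im,T,p=wgrab('w4');print(p.round(4))
cv2.imwrite('pics/w4c.png',cv2.resize(im[0:300,60:520],None,fx=1.7,fy=1.7,interpolation=cv2.INTER_CUBIC))
E
```

```text
t: 16.13
eef_pos: [0.6512, 0.1036, 0.0507]
ee_rot: [3.138, -0.001, -1.512]
force: [0.1, -0.2, 0.1]
width: 0.0221
gripper_force: 0.0
ee_rot: [-3.141, -0.0, -1.191]
ee_rot: [-3.139, -0.004, -0.581]
t: 17.38
eef_pos: [0.5825, -0.0062, 0.2332]
ee_rot: [-3.141, -0.001, 0.03]
force: [-0.2, 0.7, 0.3]
width: 0.0003
gripper_force: 0.0
[ 5.8250e-01 -6.2000e-03  2.3320e-01 -3.1415e+00 -8.0000e-04  3.0000e-02]
```

View pics/w4c.png

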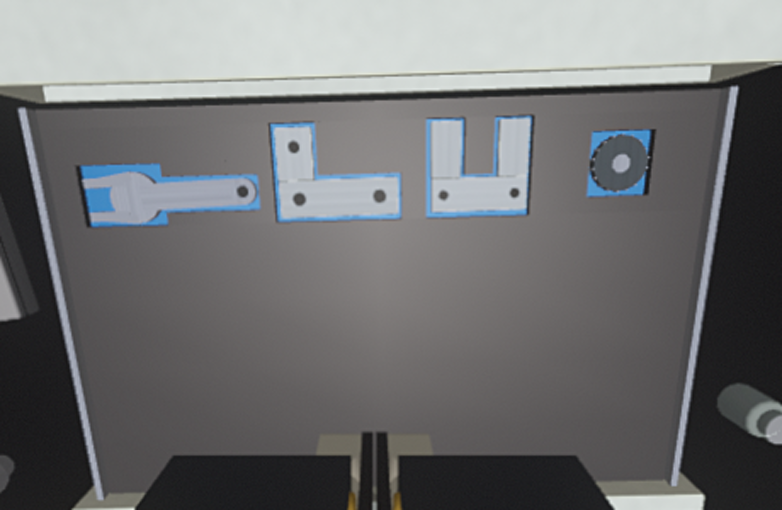

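```bash
python3 - <<'E'
from m import *
t=np.load('insert.npy');psi=t[2];R=np.array([[np.cos(psi),-np.sin(psi)],[np.sin(psi),np.cos(psi)]])
im=cv2.imread('pics/w4.png');T=wT(np.load('w4.npy'))
M=dict(spanner=(.1985,.123,.05,.015),bracket=(.2085,.024,.025,.035),fork=(.2085,-.059,.025,.028))
c,K,D=cal('wrist');V=np.linalg.inv(T)
for n,(x,y,*_) in M.items():
    hx,hy=(.0175,.0525) if n=='spanner' else (.0275,.0375) if n=='bracket' else (.0275,.0305)
    q=np.array([[x+a*(hx+.001),y+b*(hy+.001)] for a,b in((-1,-1),(1,-1),(1,1),(-1,1))])@R.T+t[:2]
    px=cv2.projectPoints(np.c_[q,np.full(4,.040)].reshape(-1,1,3),cv2.Rodrigues(V[:3,:3])[0],V[:3,3],K,D)[0].reshape(-1,2)
    for lo in(155,170):
        z=comps(im,(0,0,lo),(180,70,255),150,px)
        if not z: print(n,lo,'none');continue
        P=np.vstack([cont(m[2]) for m in z]);ctr,sz,a=rect(cast('wrist',P,.040,T));print(n,lo,'err mm',(((ctr-t[:2])@R-[x,y])*1000).round(1),sz,'dyaw',round(a-psi,3))
s=grab('side','side4.png');grab('top','top4.png')
cv2.imwrite('pics/s4c.png',cv2.resize(s[170:280,190:340],None,fx=5,fy=5,interpolation=cv2.INTER_CUBIC))
# lip
for k in('w1',):
    i=cv2.imread('pics/w1.png');Tw=wT(np.load('w1.npy'))
    L=np.float64([[240,240],[360,235],[241,235]])
    Q=cast('wrist',L,.055,Tw)[:,:2];print('lip edge pts insert',((Q-t[:2])@R).round(4).tolist(),Q.round(4).tolist())
E
```

```text
spanner 155 err mm [-1.2 -0.3] (28.0, 99.0) dyaw -0.028
spanner 170 err mm [-1.2 -0.3] (28.0, 98.9) dyaw -0.028
bracket 155 err mm [ 0.1 -0.7] (50.1, 70.3) dyaw 0.006
bracket 170 err mm [ 0.1 -0.7] (50.1, 70.3) dyaw 0.006
fork 155 err mm [ 0.7 -0.4] (50.3, 56.6) dyaw 0.001
fork 170 err mm [ 0.7 -0.4] (50.3, 56.6) dyaw 0.001
lip edge pts insert [[-0.0263, 0.0689], [-0.0281, -0.0699], [-0.0202, 0.0672]] [[0.4303, 0.0486], [0.4369, -0.0901], [0.4366, 0.0472]]
```

View pics/s4c.png

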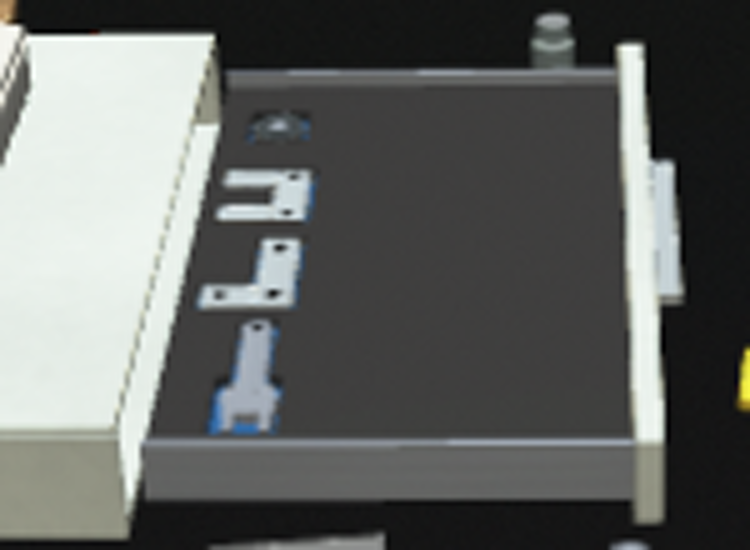

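Spanner, bracket and fork all measure within 1.3 mm and 0.03 rad of their pockets, and the side view agrees. Next I'll bring the closed fingers in front of the lip.

```bash
python3 -m crank '[{"dx":-0.035,"dy":-0.003,"dz":0,"twist":0.5,"grip":-1},{"dx":-0.07,"dy":-0.006,"dz":0,"twist":1,"grip":-1},{"dx":-0.105,"dy":-0.01,"dz":0,"twist":1.7,"grip":-1},{"dx":-0.14,"dy":-0.016,"dz":0,"twist":1.7,"grip":-1},{"dx":-0.174,"dy":-0.016,"dz":0,"twist":1.7,"grip":-1}]' | grep eef
python3 -m crank '[{"dx":0,"dy":0,"dz":-0.03,"twist":0,"grip":-1},{"dx":0,"dy":0,"dz":-0.06,"twist":0,"grip":-1},{"dx":0,"dy":0,"dz":-0.09,"twist":0,"grip":-1},{"dx":0,"dy":0,"dz":-0.12,"twist":0,"grip":-1},{"dx":0,"dy":0,"dz":-0.13,"twist":0,"grip":-1}]' | grep eef
python3 -m crank '[{"dx":0,"dy":0,"dz":0,"twist":0,"grip":-1},{"dx":0,"dy":0,"dz":0,"twist":0,"grip":-1},{"dx":0,"dy":0,"dz":0,"twist":0,"grip":-1},{"dx":0,"dy":0,"dz":0,"twist":0,"grip":-1},{"dx":0,"dy":0,"dz":0,"twist":0,"grip":-1}]'
```

```text
eef_pos: [0.4068, -0.0229, 0.2322]
eef_pos: [0.4063, -0.0227, 0.0994]
t: 18.78
eef_pos: [0.4093, -0.0218, 0.1033]
ee_rot: [-3.141, -0.002, 0.053]
force: [-0.1, 0.3, -0.5]
width: 0.0001
gripper_force: 0.0
```

```bash
python3 -m crank '[{"dx":-0.002,"dy":0,"dz":-0.02,"twist":0,"grip":-1},{"dx":-0.002,"dy":0,"dz":-0.04,"twist":0,"grip":-1},{"dx":-0.002,"dy":0,"dz":-0.055,"twist":0,"grip":-1},{"dx":-0.002,"dy":0,"dz":-0.062,"twist":0,"grip":-1},{"dx":-0.002,"dy":0,"dz":-0.062,"twist":0,"grip":-1}]'
python3 -m crank '[{"dx":0.005,"dy":0,"dz":0,"twist":0,"grip":-1},{"dx":0.01,"dy":0.001,"dz":0,"twist":0,"grip":-1},{"dx":0.016,"dy":0.001,"dz":0,"twist":0,"grip":-1},{"dx":0.023,"dy":0.001,"dz":0,"twist":0,"grip":-1},{"dx":0.03,"dy":0.002,"dz":0,"twist":0,"grip":-1}]'
```

```text
t: 19.2
eef_pos: [0.4059, -0.0223, 0.0395]
ee_rot: [3.141, 0.002, 0.053]
force: [0.3, -0.2, -1.0]
width: 0.0003
gripper_force: 0.0
t: 19.62
eef_pos: [0.4348, -0.0209, 0.0404]
ee_rot: [3.141, 0.004, 0.053]
force: [-8.1, -3.2, 5.9]
width: 0.0004
gripper_force: 4.3
```

```bash
python3 -m crank '[{"dx":0.01,"dy":0.001,"dz":0,"twist":0,"grip":-1},{"dx":0.022,"dy":0.001,"dz":0,"twist":0,"grip":-1},{"dx":0.034,"dy":0.002,"dz":0,"twist":0,"grip":-1},{"dx":0.047,"dy":0.003,"dz":0,"twist":0,"grip":-1},{"dx":0.06,"dy":0.004,"dz":0,"twist":0,"grip":-1}]'
python3 -m crank '[{"dx":0.012,"dy":0.001,"dz":0,"twist":0,"grip":-1},{"dx":0.024,"dy":0.001,"dz":0,"twist":0,"grip":-1},{"dx":0.036,"dy":0.002,"dz":0,"twist":0,"grip":-1},{"dx":0.048,"dy":0.003,"dz":0,"twist":0,"grip":-1},{"dx":0.06,"dy":0.004,"dz":0,"twist":0,"grip":-1}]'
python3 -m crank '[{"dx":0.012,"dy":0.001,"dz":0,"twist":0,"grip":-1},{"dx":0.024,"dy":0.001,"dz":0,"twist":0,"grip":-1},{"dx":0.036,"dy":0.002,"dz":0,"twist":0,"grip":-1},{"dx":0.048,"dy":0.003,"dz":0,"twist":0,"grip":-1},{"dx":0.06,"dy":0.004,"dz":0,"twist":0,"grip":-1}]'
```

```text
t: 20.03
eef_pos: [0.4943, -0.0174, 0.0402]
ee_rot: [3.14, 0.006, 0.053]
force: [-9.5, -3.3, 7.6]
width: 0.0005
gripper_force: 4.6
t: 20.45
eef_pos: [0.5542, -0.0137, 0.0401]
ee_rot: [3.14, 0.006, 0.053]
force: [-8.3, -6.1, 5.2]
width: 0.0001
gripper_force: 4.6
t: 20.87
eef_pos: [0.614, -0.0101, 0.04]
ee_rot: [3.14, 0.007, 0.053]
force: [-8.3, -6.4, 5.0]
width: 0.0005
gripper_force: 4.6
```

```bash
python3 -m crank '[{"dx":0.01,"dy":0.001,"dz":0,"twist":0,"grip":-1},{"dx":0.02,"dy":0.001,"dz":0,"twist":0,"grip":-1},{"dx":0.03,"dy":0.002,"dz":0,"twist":0,"grip":-1},{"dx":0.04,"dy":0.002,"dz":0,"twist":0,"grip":-1},{"dx":0.048,"dy":0.003,"dz":0,"twist":0,"grip":-1}]'
python3 -m crank '[{"dx":0.002,"dy":0,"dz":0,"twist":0,"grip":-1},{"dx":0.004,"dy":0,"dz":0,"twist":0,"grip":-1},{"dx":0.006,"dy":0,"dz":0,"twist":0,"grip":-1},{"dx":0.008,"dy":0,"dz":0,"twist":0,"grip":-1},{"dx":0.01,"dy":0,"dz":0,"twist":0,"grip":-1}]'
```

```text
t: 21.28
eef_pos: [0.6625, -0.0068, 0.0399]
ee_rot: [3.14, 0.006, 0.053]
force: [-8.5, -6.2, 3.7]
width: 0.0004
gripper_force: 4.3
t: 21.7
eef_pos: [0.6721, -0.0062, 0.0399]
ee_rot: [3.141, 0.006, 0.053]
force: [-8.6, -1.1, 2.5]
width: -0.0
gripper_force: 4.1
```

```bash
python3 -m crank '[{"dx":0.001,"dy":0,"dz":0,"twist":0,"grip":-1},{"dx":0.002,"dy":0,"dz":0,"twist":0,"grip":-1},{"dx":0.003,"dy":0,"dz":0,"twist":0,"grip":-1},{"dx":0.004,"dy":0,"dz":0,"twist":0,"grip":-1},{"dx":0.004,"dy":0,"dz":0,"twist":0,"grip":-1}]' | egrep 'eef|force:'
python3 - <<'E'
from h import *
b=grab('side','side5.png');a=grab('top','top5.png')
cv2.imwrite('pics/e5.png',cv2.resize(b[160:290,100:340],None,fx=3.2,fy=3.2,interpolation=cv2.INTER_CUBIC))
E
```

```text
eef_pos: [0.6755, -0.006, 0.0399]
force: [-10.1, -1.3, 4.0]
gripper_force: 5.1
```

View pics/e5.png

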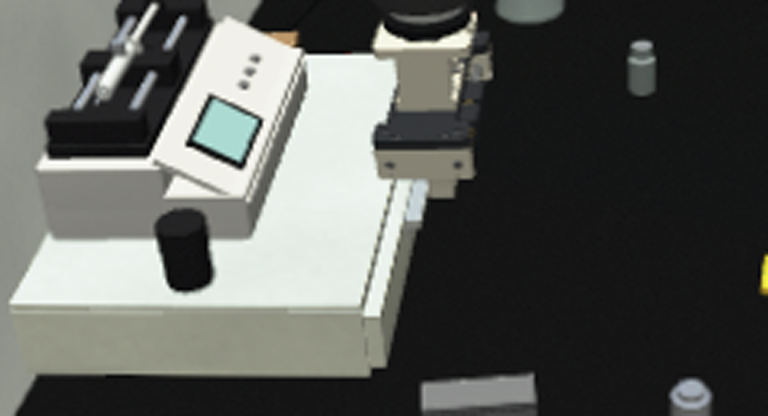

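The drawer front is nearly against the unit (edge near (375,310)). I'll push on gently until the force shows the stop.

```bash
python3 -m crank '[{"dx":0.0005,"dy":0,"dz":0,"twist":0,"grip":-1},{"dx":0.001,"dy":0,"dz":0,"twist":0,"grip":-1},{"dx":0.0015,"dy":0,"dz":0,"twist":0,"grip":-1},{"dx":0.002,"dy":0,"dz":0,"twist":0,"grip":-1},{"dx":0.002,"dy":0,"dz":0,"twist":0,"grip":-1}]' | egrep 'eef|force:'
python3 -m crank '[{"dx":0.0005,"dy":0,"dz":0,"twist":0,"grip":-1},{"dx":0.001,"dy":0,"dz":0,"twist":0,"grip":-1},{"dx":0.0015,"dy":0,"dz":0,"twist":0,"grip":-1},{"dx":0.002,"dy":0,"dz":0,"twist":0,"grip":-1},{"dx":0.002,"dy":0,"dz":0,"twist":0,"grip":-1}]' | egrep 'eef|force:'
```

```text
eef_pos: [0.6755, -0.0061, 0.0399]
force: [-17.7, 0.3, 8.9]
gripper_force: 8.4
eef_pos: [0.6756, -0.0061, 0.0399]
force: [-23.7, 2.1, 15.8]
gripper_force: 11.8
```

The position has stalled at 0.6755 m while the force rises, so the drawer is against its stop. Backing off.

```bash
python3 -m crank '[{"dx":-0.01,"dy":0,"dz":0,"twist":0,"grip":-1},{"dx":-0.03,"dy":0,"dz":0,"twist":0,"grip":-1},{"dx":-0.06,"dy":0,"dz":0.01,"twist":0,"grip":-1},{"dx":-0.08,"dy":0,"dz":0.04,"twist":0,"grip":-1},{"dx":-0.1,"dy":0,"dz":0.07,"twist":0,"grip":-1}]' | egrep 'eef|force:'
python3 -m crank '[{"dx":0,"dy":0,"dz":0.03,"twist":0,"grip":-1},{"dx":0,"dy":0,"dz":0.05,"twist":0,"grip":-1},{"dx":0,"dy":0,"dz":0.05,"twist":0,"grip":-1},{"dx":0,"dy":0,"dz":0.05,"twist":0,"grip":-1},{"dx":0,"dy":0,"dz":0.05,"twist":0,"grip":-1}]' | egrep 'eef|force:'
python3 - <<'E'
from h import *
b=grab('side','side6.png')
d=cv2.absdiff(b,cv2.imread('pics/side5.png'))[215:275,200:260];print('drawer front change',d.max(), arm.get_state()['t'])
print(arm.job_done())
E
```

```text
eef_pos: [0.5811, -0.0055, 0.1103]
force: [1.5, 1.1, 1.4]
gripper_force: 0.0
eef_pos: [0.5827, -0.0051, 0.1603]
force: [-0.0, -0.1, 0.2]
gripper_force: 0.0
drawer front change 114 23.9333
the job is handed in; nothing more can be done
None
```

I handed the job in at about 24 s of the 72 s allowed; no verdict came back. Spanner, bracket and fork measured within 1.3 mm of their pockets before closing. I pushed the drawer to its stop and backed the arm clear. My last image comparison showed a change (114 of 255) in the patch around the drawer front, with the arm moving between the pictures, and I didn't trace its cause.

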